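# Put the lamp kit away

### The job

Put the lamp kit away: take the blue and the yellow diya off the steel thali and set each down upright in the tray slot beside the label of its own colour, without dropping them. Put the match tin into the red caddy's tilted-out drawer and then push the drawer fully shut. Leave the plain clay diyas where they stand on the thali.

Things in the scene. Friction and masses are not known exactly. Their poses are not given: they have to be found in the camera images.
- diya_blue: Blue glazed diya: ceramic oil-lamp bowl, 54 mm across, 32 mm high; sides upright from 13 to 32 mm above its base, narrower foot below. A spout 14 mm wide sticks out 7 mm past the rim at its +x side: grip across its y. About 70 g. Origin at the centre of its underside, z up. In a ring of six diyas on the thali, neighbours about 112 mm apart centre to centre
- diya_yellow: Yellow glazed diya: ceramic oil-lamp bowl, 54 mm across, 32 mm high; sides upright from 13 to 32 mm above its base, narrower foot below. A spout 14 mm wide sticks out 7 mm past the rim at its +x side: grip across its y. About 70 g. Origin at the centre of its underside, z up. Stands in the same ring on the thali
- plain1: Plain unglazed terracotta diya of the same shape as the blue one; one of four that stay on the thali. Origin at the centre of its underside
- plain2: Plain unglazed terracotta diya of the same shape as the blue one; one of four that stay on the thali. Origin at the centre of its underside
- plain3: Plain unglazed terracotta diya of the same shape as the blue one; one of four that stay on the thali. Origin at the centre of its underside
- plain4: Plain unglazed terracotta diya of the same shape as the blue one; one of four that stay on the thali. Origin at the centre of its underside
- thali: Flat round steel plate, 300 mm across, 6 mm thick, fixed to the trolley top. Origin at the centre of its underside; the diyas stand on it with their bases 6 mm above the trolley top
- tray: Grey hard silicone tray, fixed, 280 mm long (its x) and 120 mm wide (its y), 10 mm high, with three square slots side by side along x (centres at x -92, 0 and 92 mm, y +12 mm). The label border is on its -y side. Origin at the centre of its underside
- label_blue: Blue label: 34 x 26 x 2 mm white-edged tile lying on the 30 mm wide border of the tray, beside its slot. Origin at the centre of its underside (10 mm above the trolley top); its +y points at its slot, whose centre is 57 mm away. The three labels stand in a different order each time
- label_yellow: Yellow label: 34 x 26 x 2 mm white-edged tile lying on the 30 mm wide border of the tray, beside its slot. Origin at the centre of its underside (10 mm above the trolley top); its +y points at its slot, whose centre is 57 mm away. The three labels stand in a different order each time
- label_green: Green label: 34 x 26 x 2 mm white-edged tile lying on the 30 mm wide border of the tray, beside its slot. Origin at the centre of its underside (10 mm above the trolley top); its +y points at its slot, whose centre is 57 mm away. The three labels stand in a different order each time. No green diya is out: its slot stays empty
- slot_blue (a point): Centre of the slot beside the blue label: on the slot floor, 4 mm above the trolley top, axes as the tray's. The slot is 84 x 84 mm with walls only 6 mm high (tops 10 mm above the trolley top)
- slot_yellow (a point): Centre of the slot beside the yellow label: on the slot floor, 4 mm above the trolley top, axes as the tray's. The slot is 84 x 84 mm with walls only 6 mm high (tops 10 mm above the trolley top)
- match_tin: Small brass match tin with a copper lid, lid up, 29 mm (x) x 41 mm (y) x 32 mm high, about 80 g, loose. Origin at the centre of its underside, z up
- caddy: Red plastic caddy, fixed, 130 mm deep (x), 220 mm wide (y), 130 mm high, open at its -x front where the tilt-out drawer sits. Origin at the centre of its underside
- drawer (a joint): Opening angle of the red tilt-out drawer in rad: 0 is fully shut (stop), 0.95 fully tilted out. It starts tilted out (0.55 to 0.70) and a stiff hinge keeps it wherever it is left; about 3 to 4 N on its upper edge, following the edge's arc (forward and up), pushes it shut; a level push from wide open may bind by friction
- drawer_hinge (a point): Middle of the drawer's hinge line, at the bottom of the caddy's front, 8 mm above the trolley top. Axes turn with the drawer: y along the hinge, z up the inner face of the front panel, x into the drawer. Panel 6 mm thick, 206 mm wide, 116 mm tall; floor 80 mm deep (x), 196 mm wide inside; back wall 50 mm high; open at the top
- drawer_rim (a point): Middle of the inner top edge of the drawer's front panel, 116 mm along z from the hinge. Tilted out, the panel leans towards the caddy's -x and the floor slopes down to it: a thing let down between panel and caddy front comes to rest against the panel
Things that resemble listed ones, but are neither listed nor needed, are in the scene too. Several things have the shape of the diya_yellow; the one meant has the colours described above. What is shaped like the match_tin but pink is not meant.

How it is judged:
At the end, for the whole second after the job is handed in: The blue and yellow diyas stand upright (within 7 degrees) and at rest on the floor of the slot of their own colour (base within 4 mm of the floor's height, centre within 18 mm of the slot's centre along each side); the match tin is at rest inside the drawer; the drawer is shut to within 0.07 rad (x of diya_blue in the frame of slot_blue between -0.018 and 0.018 m and y of diya_blue in the frame of slot_blue between -0.018 and 0.018 m and z of diya_blue in the frame of slot_blue between -0.004 and 0.004 m and angle between each of diya_blue, diya_yellow's own z axis and vertical below 0.12 rad and linear speed of each of diya_blue, diya_yellow, match_tin below 0.02 m/s and x of diya_yellow in the frame of slot_yellow between -0.018 and 0.018 m and y of diya_yellow in the frame of slot_yellow between -0.018 and 0.018 m and z of diya_yellow in the frame of slot_yellow between -0.004 and 0.004 m and x of match_tin in the frame of drawer_hinge between -0.006 and 0.085 m and y of match_tin in the frame of drawer_hinge between -0.1 and 0.1 m and z of match_tin in the frame of drawer_hinge between -0.005 and 0.112 m and value of joint drawer below 0.07 rad); the robot touches nothing.
It fails at once if a plain clay diya is shifted by more than 20 mm (distance of any of plain1, plain2, plain3, plain4 from where it was at the start of the episode above 0.02 m).
It fails at once if the blue or yellow diya is let go in the air, more than 40 mm above the trolley top ((height (world z) of diya_blue above 0.04 m and contact force between diya_blue and the fingers below 0.02 N) or (height (world z) of diya_yellow above 0.04 m and contact force between diya_yellow and the fingers below 0.02 N)).
It fails at once if the blue or yellow diya is tipped over (past 45 degrees) (angle between any of diya_blue, diya_yellow's own z axis and vertical above 0.785 rad).
It also fails if it takes over 72 s, if anything falls off the work surface, if the arm or the gripper's body presses on something with over 40 N, if the wrist force passes 120 N, or if a joint passes its speed limit or range.

### The arm

A 6-joint arm with a two-finger parallel gripper is mounted at the origin on the work surface. World frame = base frame: x ahead of the robot, y to its left, z up, the work surface at z = 0. Lengths are in m, angles in rad, forces in N, time in s.
With the tool pointing down it reaches from about 0.325 to 0.9 m from the base axis. Payload 3.5 kg.
Tool frame: the origin (TCP) lies between the finger pads; the fingertips stand 14 mm ahead of it and the grasp point (between the pads) lies 5 mm behind it (ctrl.tcp_to_tips is the distance from the TCP to the fingertips, in m); z points along the fingers, y is the line along which they close (so a half turn about z gives the same grasp; the last joint's range is limited). The gripper opens to 85 mm and grips with 20 to 120 N. Pads are 22 mm wide; open, the fingers measure 114 mm over their backs; the gripper's body (76 mm by 85 mm) begins 54 mm behind the grasp point. The pads swing forward as they close: fully open they stand 13 mm farther back than shut.
Start: joints at [1.044, 0.276, -0.026, 1.268, 0, 1.467], TCP at [0.257, 0.57, 0.245] pointing down, gripper open.
Joint ranges: [-3.12, 3.12], [-0.85, 1.88], [-1.08, 1.24], [-1.95, 2.15], [-1.57, 1.53], [-3.14, 3.14]. Speed limits (rad/s): [2.57, 2.57, 3.14, 3.14, 3.14, 3.14].

### API

Orientations are given as a unit quaternion [x, y, z, w].
In Python, from station import ctrl gives the robot as it stands.
- The arm moves only by the shell command python3 -m pendant 'ROWS' [FORCE]. ROWS is JSON, a list of rows, each an object of numbers: "tx", "ty", "tz": the shift along the tool's x, y, z in mm; "wx", "wy", "wz": the turn, a rotation vector about the tool's x, y, z in degrees; "grip": the closure, from -1 (fully open) to 1 (shut). A call has 1 to 20 rows; each row shifts and turns the commanded pose from where the row before left it, along the tool's axes as they then stand; what a row does not reach is not made up. A row lasts 1/8 s, in which the tool goes at most 62.5 mm and 10.7 degrees, less where a joint would pass 70% of its speed; a pose out of reach is approached as far as the arm can. A call is refused whole if a number of a shift passes 62.5 or a number of a turn 10.7, either way. A call with a gripper value outside its range is refused whole. The fingers move at their own pace and stop on an object; FORCE is the grip in N (left out, the last holds). Time passes only in rows, so rows that do not move let the fingers close. It gives the time, the measured TCP pose, the force, the opening and the grip force at its end, in the units of the state.
- ctrl.get_state(): the state, without advancing time (a new reading comes with each control period).
- ctrl.get_image(name): name is "scene" or "top" or "wrist"; returns the picture (420x560x3 uint8, red, green, blue); there is no depth.
- ctrl.camera_info(name): a dict with "K" (3x3 intrinsics, pixels), "distortion" ([k1, k2, p1, p2, k3] as OpenCV has them; the pictures are not rectified), "extrinsics" (4x4, takes a point from world to camera coordinates). Camera axes: x right, y down, z forward; pixel columns grow to the right and rows downward; lengths in m; the calibration is good to about 2 mm. A picture is of the moment at which its call begins: read the wrist's pose just before it. camera_info takes no time and is no camera call; for the wrist camera it gives the pose at the moment of the call.
- ctrl.job_done(): hands the job in; it is judged then, once.
The state is a dict: "clock": time; "joint_pos": joint angles; "joint_velocities": joint speeds; "tau": joint torques, N m; "position": TCP position; "orientation": TCP orientation; "ft_force": force on the tool from outside, world axes, zero at the start; "torque": the same for the moment, N m; "gripper_width": finger opening in m; "grasp_force": force on a finger pad.
Only numpy, scipy, OpenCV 4.12 (cv2) and the standard library are available. Lean on these libraries where they do the work, as an engineer would, in place of code of your own. Each camera call takes 0.05 s, during which the arm holds its last target. There are 200 camera calls.

## Working session

There is one attempt and no reset: what is moved stays moved. The work goes in short steps, Python scripts to look and compute and a shell command to move; the robot and the scene stay as the last step left them, time stands still between calls to the robot, and variables do not carry over. Pictures are saved under pics/ and viewed, at most 10 in all, crops included, and the job is handed in when it is done.

```bash
ls; mkdir -p pics; python3 - <<'E'
from station import ctrl
import cv2,numpy as np
for n in("scene","top"):
    im=ctrl.get_image(n); cv2.imwrite(f"pics/{n}0.png",im[...,::-1])
    c=ctrl.camera_info(n); print(n,np.round(c["K"],1).tolist(),c["distortion"]); print(np.round(c["extrinsics"],3))
s=ctrl.get_state();print({k:np.round(v,3).tolist() for k,v in s.items()},ctrl.tcp_to_tips)
E
```

```text
pics
scene [[385.9, 0.0, 271.8], [0.0, 385.9, 210.2], [0.0, 0.0, 1.0]] [-0.0124611  0.         0.         0.         0.       ]
[[ 0.455  0.891  0.008 -0.308]
 [ 0.574 -0.286 -0.768 -0.249]
 [-0.681  0.354 -0.641  1.315]
 [ 0.     0.     0.     1.   ]]
top [[449.9, 0.0, 285.2], [0.0, 449.9, 216.2], [0.0, 0.0, 1.0]] [-0.15083804  0.          0.          0.          0.        ]
[[ 0.026 -1.    -0.     0.053]
 [-0.997 -0.026 -0.073  0.579]
 [ 0.073  0.002 -0.997  1.166]
 [ 0.     0.     0.     1.   ]]
{'clock': 0.1, 'joint_pos': [1.044, 0.277, -0.028, 1.268, -0.0, 1.467], 'joint_velocities': [-0.001, 0.0, 0.003, -0.0, -0.0, 0.0], 'tau': [-0.0, -44.671, 29.613, 0.008, -0.0, 0.0], 'position': [0.257, 0.569, 0.244], 'orientation': [0.21, 0.978, -0.001, -0.0], 'ft_force': [-0.616, 0.831, 0.318], 'torque': [-0.047, 0.022, -0.022], 'grasp_force': 0.0, 'gripper_width': 0.085} 0.014
```

View pics/top0.png

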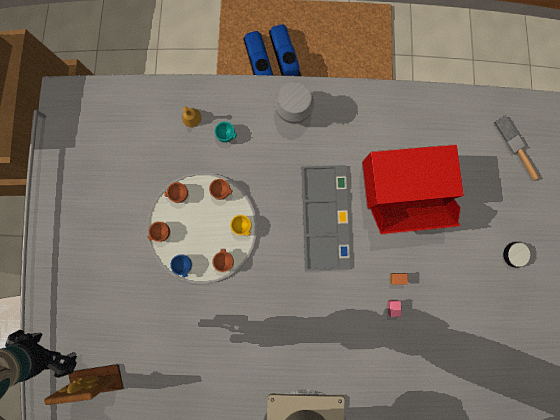

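View pics/scene0.png

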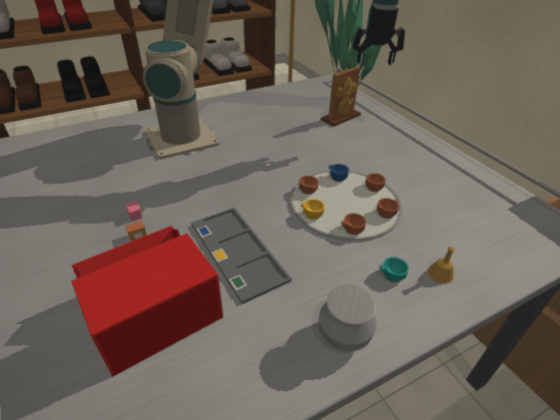

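Top view: the blue diya is at (181,265) and the yellow one at (241,225). The teal bowl at (225,132) is a decoy, and the terracotta ones are the plain diyas. The labels are green (341,183), yellow (343,217) and blue (344,251). There are two tin-shaped things: copper/brass at (399,279), which fits the description, and pink at (395,308), which is not meant. The drawer opens toward the robot at about (418,218). I'll confirm in an enlarged crop.

```bash
python3 - <<'E'
import cv2
im=cv2.imread("pics/top0.png")
c=cv2.resize(im[160:320,140:300],None,fx=2.5,fy=2.5,interpolation=cv2.INTER_CUBIC)
d=cv2.resize(im[160:320,300:480],None,fx=2.2,fy=2.5,interpolation=cv2.INTER_CUBIC)
cv2.imwrite("pics/crop1.png",cv2.hconcat([c,d]))
E
```

```text
(no output)
```

View pics/crop1.png

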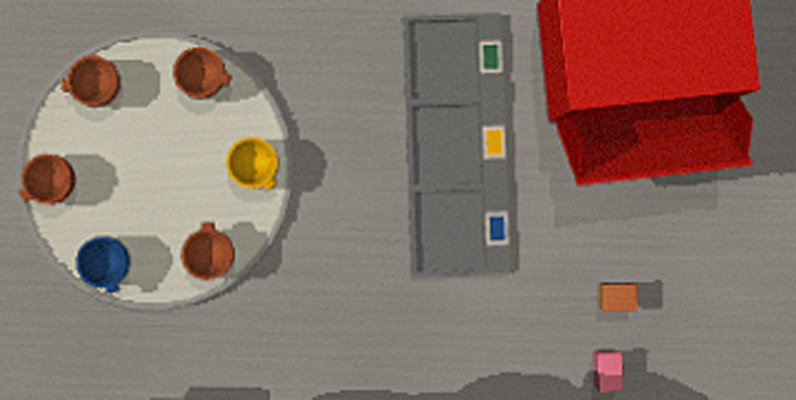

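```bash
cat > h.py <<'E'
from station import ctrl
import cv2,numpy as np
from scipy.spatial.transform import Rotation as R
def ray(n,uv,info=None):
    c=info or ctrl.camera_info(n); E=np.array(c["extrinsics"])
    p=cv2.undistortPoints(np.array(uv,float).reshape(-1,1,2),np.array(c["K"]),np.array(c["distortion"])).reshape(-1,2)
    d=np.c_[p,np.ones(len(p))]@E[:3,:3]; return -E[:3,:3].T@E[:3,3],d
def plane(n,uv,z,info=None):
    o,d=ray(n,uv,info); return o+d*((z-o[2])/d[:,2:])
def proj(n,P,info=None):
    c=info or ctrl.camera_info(n); E=np.array(c["extrinsics"])
    return cv2.projectPoints(np.array(P,float).reshape(-1,1,3),cv2.Rodrigues(E[:3,:3])[0],E[:3,3],np.array(c["K"]),np.array(c["distortion"]))[0].reshape(-1,2)
def mask(im,lo,hi,near,rgb=True):
    h=cv2.cvtColor(im,cv2.COLOR_RGB2HSV); m=cv2.inRange(h,lo,hi)
    m=cv2.morphologyEx(m,cv2.MORPH_CLOSE,np.ones((3,3)))
    n,l,s,c=cv2.connectedComponentsWithStats(m)
    k=[i for i in range(1,n) if s[i,4]>20]
    k=min(k,key=lambda i:np.hypot(*(c[i]-near))); return (l==k).astype(np.uint8),c[k],s[k]
def need(p,yaw=None):
    "shift in tool axes mm to bring TCP to p; turn wz (deg) to bring tool y to yaw line"
    s=ctrl.get_state(); r=R.from_quat(s["orientation"]); 
    t=r.inv().apply(np.array(p)-s["position"])*1000
    y=r.apply([0,1,0]); a=np.degrees(np.arctan2(y[1],y[0]))
    print("shift",t.round(1),"tool y yaw",round(a,1), "" if yaw is None else "wz %.1f"%(-((yaw-a+90)%180-90)))
BLUE=((100,120,40),(125,255,255));YEL=((18,120,80),(32,255,255));ORG=((5,120,100),(17,255,255))
E
python3 - <<'E'
from h import *
im=cv2.imread("pics/top0.png")[...,::-1].copy()
for nm,(lo,hi),near in(("blue",BLUE,(181,265)),("yel",YEL,(241,225))):
    m,c,s=mask(im,lo,hi,near); big=cv2.resize(m,None,fx=8,fy=8,interpolation=cv2.INTER_LINEAR)
    m2=cv2.resize(cv2.GaussianBlur(m*255,(3,3),0),None,fx=8,fy=8,interpolation=cv2.INTER_CUBIC)>127
    dt=cv2.distanceTransform(m2.astype(np.uint8),cv2.DIST_L2,5); v,x=np.unravel_index(dt.argmax(),dt.shape)
    ys,xs=np.nonzero(m2); i=np.argmax(np.hypot(xs-x,ys-v)); 
    P=plane("top",[[(x-3.5)/8,(v-3.5)/8],[(xs[i]-3.5)/8,(ys[i]-3.5)/8],c],0.034)
    print(nm,c,s[4],P.round(3).tolist(),"spout yaw",np.degrees(np.arctan2(*(P[1]-P[0])[1::-1])))
m,c,s=mask(im,*ORG,(399,279));print("tin",c,s,plane("top",[c],.03),cv2.minAreaRect(cv2.findNonZero(m)))
L=[]
for nm,(lo,hi),near in(("lb",BLUE,(344,251)),("ly",YEL,(343,217)),("lg",((50,60,40),(95,255,255)),(341,183))):
    m,c,s=mask(im,lo,hi,near);P=plane("top",[c],.012);L.append(P[0]);print(nm,c,s[4],P)
d=L[2]-L[0]; print("tray yaw",np.degrees(np.arctan2(d[1],d[0])),np.linalg.norm(d)); u=d/np.linalg.norm(d); n=np.array([-u[1],u[0],0])
for p in L: print("slot",(p+.057*n).round(4))
d=lambda x,y:(300+(x-400)/2.2,160+y/2.5)
F=plane("top",[d(565,110),d(748,92)],.13);print("roof front",F,np.linalg.norm(F[1]-F[0]))
w=(F[1]-F[0]);w/=np.linalg.norm(w);f=np.array([w[1],-w[0],0]); f*=np.sign(f[0]);mid=F.mean(0)
for th in(.5,.55,.6,.65,.7,.75):
    q=[]
    for sgn in(-1,1):
        b=mid*[1,1,0]+[0,0,.008]+w*sgn*.103
        q.append(b+f*(-.116*np.sin(th)-.006*np.cos(th))+np.array([0,0,.116*np.cos(th)-.006*np.sin(th)]))
    print(th,proj("top",q).round(1).tolist())
print("seen",d(578,184),d(750,163),"fwd yaw",np.degrees(np.arctan2(f[1],f[0])),"mid",mid)
E
```

```text
blue [180.6519174  264.84955752] 339 [[0.442, 0.339, 0.034], [0.412, 0.327, 0.034], [0.442, 0.338, 0.034]] spout yaw -158.90063585151466
yel [240.60968661 224.95726496] 351 [[0.551, 0.184, 0.034], [0.529, 0.159, 0.034], [0.551, 0.184, 0.034]] spout yaw -131.66889253944234
tin [399.15789474 278.67251462] [390 274  18  11 171] [[ 0.42060606 -0.23506752  0.03      ]] ((398.5, 279.0), (10.0, 17.0), 90.0)
lb [343.5 251. ] 54 [[ 0.48997718 -0.08863861  0.012     ]]
ly [342.04347826 216.43478261] 69 [[ 0.58179076 -0.08303912  0.012     ]]
lg [340.56363636 182.03636364] 55 [[ 0.67417616 -0.07759688  0.012     ]]
tray yaw 3.4304665087171475 0.18452963480805923
slot [ 0.4866 -0.0317  0.012 ]
slot [ 0.5784 -0.0261  0.012 ]
slot [ 0.6708 -0.0207  0.012 ]
roof front [[ 0.60502599 -0.14790224  0.13      ]
 [ 0.62887301 -0.35622229  0.13      ]] 0.2096805218493793
0.5 [[376.4, 229.4], [456.8, 222.0]]
0.55 [[376.3, 231.5], [456.5, 224.0]]
0.6 [[376.2, 233.4], [456.2, 226.0]]
0.65 [[376.1, 235.3], [455.9, 227.8]]
0.7 [[376.0, 237.1], [455.5, 229.6]]
0.75 [[375.8, 238.8], [455.1, 231.3]]
seen (380.9090909090909, 233.6) (459.09090909090907, 225.2) fwd yaw 6.530392867583916 mid [ 0.6169495  -0.25206227  0.13      ]
```

```bash
python3 -c "
from h import *
need([.442,.339,.2],111)
i=ctrl.camera_info('wrist');s=ctrl.get_state();E=np.array(i['extrinsics']);r=R.from_quat(s['orientation'])
print('cam in tool',r.inv().apply(-E[:3,:3].T@E[:3,3]-s['position']),'axis',r.inv().apply(E[2,:3]))"
```

```text
shift [-263.5 -133.4   44.5] tool y yaw 65.7 wz -45.3
cam in tool [ 0.08400302  0.0008141  -0.1273688 ] axis [-3.25426256e-01 -4.80374384e-04  9.45567301e-01]
```

```bash
python3 -m pendant '[{"tx":-44,"ty":-22},{"tx":-44,"ty":-22},{"tx":-44,"ty":-22},{"tx":-44,"ty":-22,"tz":15},{"tx":-44,"ty":-22,"tz":15},{"tx":-43.5,"ty":-23.4,"tz":14.5},{"wz":-9},{"wz":-9},{"wz":-9},{"wz":-9},{"wz":-9.3},{},{}]'
python3 - <<'E'
from h import *
need([.442,.339,.2],111)
i=ctrl.camera_info('wrist'); im=ctrl.get_image('wrist'); cv2.imwrite('pics/w1.png',im[...,::-1])
uv=proj('wrist',[[.442,.339,.034]],i)[0]; print(uv)
m,c,s=mask(im,*BLUE,uv); print(c,s, plane('wrist',[c],.03,i))
E
```

```text
shift [-263.5 -133.4   44.5] tool y yaw 65.7 wz -45.3
[177.32273422 364.95828464]
[184.223733   357.23980222] [167 341  32  39 809] [[0.43682513 0.35182905 0.03      ]]invalid input
```

View pics/w1.png

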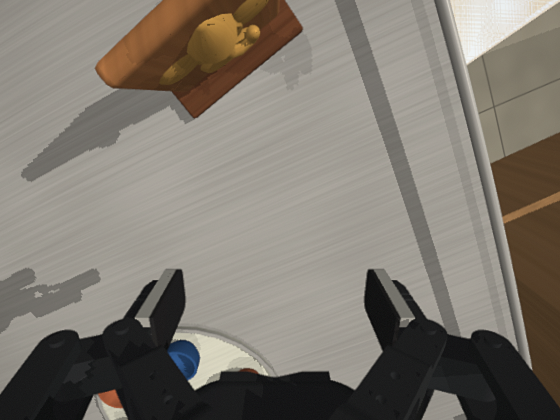

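The move was refused, probably because of the empty rows, so the arm hasn't moved. The wrist view shows the fingers at the bottom and the blue diya partly hidden at (184,357). Retrying with explicit zeros.

```bash
python3 -m pendant '[{"tx":-44,"ty":-22},{"tx":-44,"ty":-22},{"tx":-44,"ty":-22},{"tx":-44,"ty":-22,"tz":15},{"tx":-44,"ty":-22,"tz":15},{"tx":-43.5,"ty":-23.4,"tz":14.5},{"wz":-9},{"wz":-9},{"wz":-9},{"wz":-9},{"wz":-9.3},{"tz":0},{"tz":0}]'
python3 - <<'E'
from h import *
need([.442,.339,.2],111)
i=ctrl.camera_info('wrist'); im=ctrl.get_image('wrist'); cv2.imwrite('pics/w2.png',im[...,::-1])
uv=proj('wrist',[[.442,.339,.034]],i)[0]; print(uv)
m,c,s=mask(im,*BLUE,uv); print(c,s, plane('wrist',[c],.03,i))
E
```

```text
shift [-263.6 -133.6   44.6] tool y yaw 65.7 wz -45.3
[177.23276874 364.88299999]
[184.1426799  357.18610422] [167 341  32  39 806] [[0.43686396 0.35182393 0.03      ]]invalid input
```

View pics/w2.png

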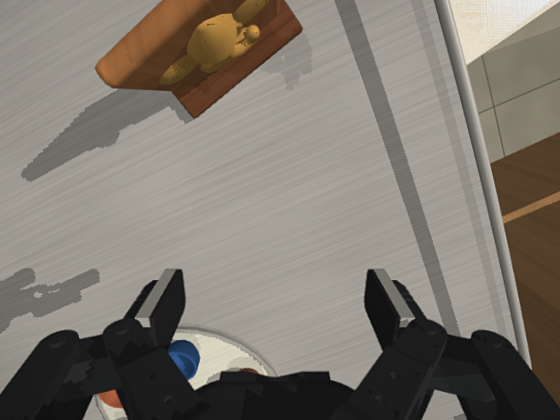

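The view hasn't changed, so the call was refused again. I'll test the row format with two small rows.

```bash
python3 -m pendant '[{"tx":-44,"ty":-22,"tz":0,"wx":0,"wy":0,"wz":0,"grip":-1}]'; echo; python3 -m pendant '[{"tx":-44,"ty":-22,"tz":0,"wx":0,"wy":0,"wz":0}]'; python3 -c "
from h import *
need([.442,.339,.2],111)"
```

```text
clock: 0.32
position: [0.2872, 0.5328, 0.2448]
orientation: [0.208, 0.978, 0.0, -0.0]
ft_force: [0.0, -1.1, -0.3]
gripper_width: 0.0851
grasp_force: 0.0

shift [-220.4 -113.9   44.7] tool y yaw 66.0 wz -45.0invalid input
```

All seven keys are required in each row.

```bash
python3 -m pendant '[{"tx":-44,"ty":-22,"tz":0,"wx":0,"wy":0,"wz":0,"grip":-1},{"tx":-44,"ty":-22,"tz":0,"wx":0,"wy":0,"wz":0,"grip":-1},{"tx":-44,"ty":-22,"tz":15,"wx":0,"wy":0,"wz":0,"grip":-1},{"tx":-44,"ty":-22,"tz":15,"wx":0,"wy":0,"wz":0,"grip":-1},{"tx":-43,"ty":-23,"tz":15,"wx":0,"wy":0,"wz":0,"grip":-1},{"tx":0,"ty":0,"tz":0,"wx":0,"wy":0,"wz":-9,"grip":-1},{"tx":0,"ty":0,"tz":0,"wx":0,"wy":0,"wz":-9,"grip":-1},{"tx":0,"ty":0,"tz":0,"wx":0,"wy":0,"wz":-9,"grip":-1},{"tx":0,"ty":0,"tz":0,"wx":0,"wy":0,"wz":-9,"grip":-1},{"tx":0,"ty":0,"tz":0,"wx":0,"wy":0,"wz":-9,"grip":-1},{"tx":0,"ty":0,"tz":0,"wx":0,"wy":0,"wz":0,"grip":-1},{"tx":0,"ty":0,"tz":0,"wx":0,"wy":0,"wz":0,"grip":-1}]'
python3 - <<'E'
from h import *
need([.442,.339,.2],111)
i=ctrl.camera_info('wrist'); im=ctrl.get_image('wrist'); cv2.imwrite('pics/w3.png',im[...,::-1])
uv=proj('wrist',[[.442,.339,.034]],i)[0]; print(uv)
m,c,s=mask(im,*BLUE,uv); print(c,s, plane('wrist',[c],.03,i))
E
```

```text
clock: 1.82
position: [0.442, 0.3403, 0.2002]
orientation: [-0.179, 0.984, -0.0, -0.0]
ft_force: [0.5, 0.3, -0.3]
gripper_width: 0.0856
grasp_force: 0.0
shift [ 0.4 -1.2  0.2] tool y yaw 110.6 wz -0.4
[272.64324943 188.35879857]
[272.89250298 186.57477192] [ 246  154   55   62 2521] [[0.44130688 0.33897425 0.03      ]]
```

View pics/w3.png

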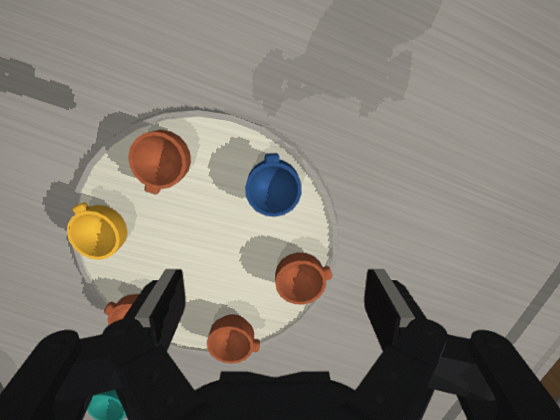

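Wrist view: the blue diya is centred at (273,187), spout up and aligned with the gripper, neighbours clear. Descending and gripping.

```bash
python3 -m pendant '[{"tx":0,"ty":-1,"tz":50,"wx":0,"wy":0,"wz":0,"grip":-1},{"tx":0,"ty":0,"tz":50,"wx":0,"wy":0,"wz":0,"grip":-1},{"tx":0,"ty":0,"tz":40,"wx":0,"wy":0,"wz":0,"grip":-1},{"tx":0,"ty":0,"tz":22,"wx":0,"wy":0,"wz":0,"grip":-1},{"tx":0,"ty":0,"tz":12,"wx":0,"wy":0,"wz":0,"grip":-1},{"tx":0,"ty":0,"tz":0,"wx":0,"wy":0,"wz":0,"grip":-1},{"tx":0,"ty":0,"tz":0,"wx":0,"wy":0,"wz":0,"grip":1},{"tx":0,"ty":0,"tz":0,"wx":0,"wy":0,"wz":0,"grip":1},{"tx":0,"ty":0,"tz":0,"wx":0,"wy":0,"wz":0,"grip":1},{"tx":0,"ty":0,"tz":0,"wx":0,"wy":0,"wz":0,"grip":1},{"tx":0,"ty":0,"tz":0,"wx":0,"wy":0,"wz":0,"grip":1},{"tx":0,"ty":0,"tz":0,"wx":0,"wy":0,"wz":0,"grip":1}]' 35
```

```text
clock: 3.38
position: [0.4436, 0.34, 0.028]
orientation: [-0.18, 0.984, 0.0, 0.001]
ft_force: [-0.8, -0.8, 5.4]
gripper_width: 0.0526
grasp_force: 36.7
```

```bash
python3 -m pendant '[{"tx":0,"ty":0,"tz":-20,"wx":0,"wy":0,"wz":0,"grip":1},{"tx":0,"ty":0,"tz":-40,"wx":0,"wy":0,"wz":0,"grip":1},{"tx":0,"ty":0,"tz":-40,"wx":0,"wy":0,"wz":8,"grip":1},{"tx":0,"ty":0,"tz":0,"wx":0,"wy":0,"wz":9,"grip":1},{"tx":0,"ty":0,"tz":0,"wx":0,"wy":0,"wz":0,"grip":1}]'
python3 -c "
from h import *
need([.4866,-.0317,.11],93.4);print(ctrl.get_state()['joint_pos'])"
```

```text
clock: 4.0
position: [0.4426, 0.3395, 0.127]
orientation: [-0.033, 0.999, 0.0, 0.001]
ft_force: [0.3, 0.2, -1.0]
gripper_width: 0.0526
grasp_force: 37.2
shift [ -19.1 -373.3   16.8] tool y yaw 93.8 wz 0.4
[ 5.38456501e-01  2.48046897e-01 -3.27542862e-01  9.93883012e-01
  5.62757894e-05  4.71770402e-01]
```

```bash
python3 -m pendant '[{"tx":0,"ty":-25,"tz":0,"wx":0,"wy":0,"wz":0,"grip":1},{"tx":-3,"ty":-45,"tz":0,"wx":0,"wy":0,"wz":0,"grip":1},{"tx":-3,"ty":-50,"tz":0,"wx":0,"wy":0,"wz":0,"grip":1},{"tx":-3,"ty":-50,"tz":0,"wx":0,"wy":0,"wz":0,"grip":1},{"tx":-3,"ty":-50,"tz":0,"wx":0,"wy":0,"wz":0,"grip":1},{"tx":-3,"ty":-50,"tz":0,"wx":0,"wy":0,"wz":0,"grip":1},{"tx":-3,"ty":-50,"tz":0,"wx":0,"wy":0,"wz":0,"grip":1},{"tx":-1,"ty":-33,"tz":0,"wx":0,"wy":0,"wz":0,"grip":1},{"tx":0,"ty":-20,"tz":0,"wx":0,"wy":0,"wz":0,"grip":1},{"tx":0,"ty":0,"tz":0,"wx":0,"wy":0,"wz":0,"grip":1},{"tx":0,"ty":0,"tz":0,"wx":0,"wy":0,"wz":0,"grip":1}]'
python3 - <<'E'
from h import *
need([.4866,-.0317,.027],93.4)
i=ctrl.camera_info('wrist'); im=ctrl.get_image('wrist'); cv2.imwrite('pics/w4.png',im[...,::-1])
s=ctrl.get_state();z=s['position'][2]
m,c,_=mask(im,*BLUE,proj('wrist',[np.array(s['position'])],i)[0]); print(c,_,plane('wrist',[c],z+.005,i))
for nm,C,p in(('b',BLUE,[.49,-.0886,.012]),('y',YEL,[.5818,-.083,.012])):
    m,c,_=mask(im,*C,proj('wrist',[p],i)[0]); print(nm,c,_[4],plane('wrist',[c],.012,i))
E
```

```text
clock: 5.38
position: [0.4848, -0.0311, 0.1257]
orientation: [-0.033, 0.999, 0.0, -0.001]
ft_force: [0.2, 0.9, -1.0]
gripper_width: 0.0525
grasp_force: 37.2
shift [-1.8 -0.8 98.7] tool y yaw 93.8 wz 0.4
[274.41778838 284.04063725] [  214   218   122   127 11738] [[ 0.47982649 -0.03071608  0.13080798]]
b [201.59487952 207.42771084] 664 [[ 0.48890371 -0.08856399  0.012     ]]
y [ 29.94012739 108.9044586 ] 785 [[ 0.41955078 -0.21714251  0.012     ]]
```

View pics/w4.png

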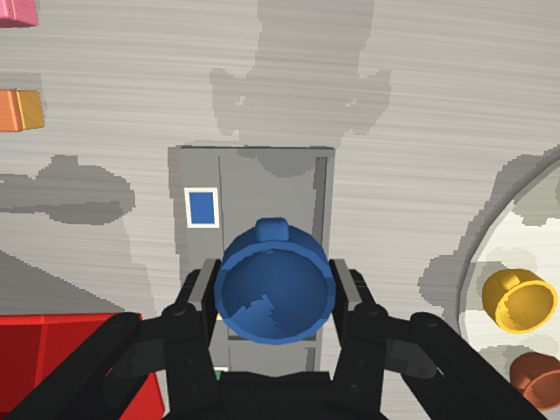

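The wrist view shows the blue diya held level at (275,285), above the slot beside the blue label (202,207). Lowering and releasing.

```bash
python3 -m pendant '[{"tx":-2,"ty":-1,"tz":35,"wx":0,"wy":0,"wz":0,"grip":1},{"tx":0,"ty":0,"tz":35,"wx":0,"wy":0,"wz":0,"grip":1},{"tx":0,"ty":0,"tz":18,"wx":0,"wy":0,"wz":0,"grip":1},{"tx":0,"ty":0,"tz":7,"wx":0,"wy":0,"wz":0,"grip":1},{"tx":0,"ty":0,"tz":4,"wx":0,"wy":0,"wz":0,"grip":1},{"tx":0,"ty":0,"tz":0,"wx":0,"wy":0,"wz":0,"grip":1},{"tx":0,"ty":0,"tz":0,"wx":0,"wy":0,"wz":0,"grip":1}]'
```

```text
clock: 6.3
position: [0.4884, -0.0326, 0.0281]
orientation: [-0.033, 0.999, -0.0, 0.001]
ft_force: [-0.6, -0.4, -1.0]
gripper_width: 0.0529
grasp_force: 37.2
```

```bash
python3 -m pendant '[{"tx":0,"ty":0,"tz":1,"wx":0,"wy":0,"wz":0,"grip":1},{"tx":0,"ty":0,"tz":1,"wx":0,"wy":0,"wz":0,"grip":1},{"tx":0,"ty":0,"tz":0,"wx":0,"wy":0,"wz":0,"grip":1},{"tx":0,"ty":0,"tz":0,"wx":0,"wy":0,"wz":0,"grip":-1},{"tx":0,"ty":0,"tz":0,"wx":0,"wy":0,"wz":0,"grip":-1},{"tx":0,"ty":0,"tz":0,"wx":0,"wy":0,"wz":0,"grip":-1},{"tx":0,"ty":0,"tz":0,"wx":0,"wy":0,"wz":0,"grip":-1},{"tx":0,"ty":0,"tz":0,"wx":0,"wy":0,"wz":0,"grip":-1},{"tx":0,"ty":0,"tz":-30,"wx":0,"wy":0,"wz":0,"grip":-1},{"tx":0,"ty":0,"tz":-45,"wx":0,"wy":0,"wz":0,"grip":-1},{"tx":0,"ty":0,"tz":-45,"wx":0,"wy":0,"wz":0,"grip":-1},{"tx":0,"ty":0,"tz":-45,"wx":0,"wy":0,"wz":0,"grip":-1},{"tx":0,"ty":0,"tz":0,"wx":0,"wy":0,"wz":0,"grip":-1},{"tx":0,"ty":0,"tz":0,"wx":0,"wy":0,"wz":0,"grip":-1}]'
python3 - <<'E'
from h import *
need([.551,.184,.2],-41.7)
i=ctrl.camera_info('wrist'); im=ctrl.get_image('wrist'); cv2.imwrite('pics/w5.png',im[...,::-1])
m,c,_=mask(im,*BLUE,proj('wrist',[[.486,-.032,.03]],i)[0]); print(c,_,plane('wrist',[c],.03,i))
print(ctrl.get_state()['joint_pos'])
E
```

```text
clock: 8.05
position: [0.4872, -0.0324, 0.1899]
orientation: [-0.032, 0.999, 0.0, -0.0]
ft_force: [-0.1, -0.2, -0.8]
gripper_width: 0.0855
grasp_force: 0.0
shift [-77.7 211.8 -10.1] tool y yaw 93.7 wz -44.6
[273.98822664 188.15305372] [ 246  154   57   65 2718] [[ 0.48462888 -0.03232117  0.03      ]]
[-1.98832156e-01  7.34542905e-02 -3.93953381e-01  1.10570424e+00
  1.65478794e-05 -2.63761550e-01]
```

```bash
python3 -m pendant '[{"tx":-15,"ty":35,"tz":0,"wx":0,"wy":0,"wz":0,"grip":-1},{"tx":-16,"ty":46,"tz":0,"wx":0,"wy":0,"wz":0,"grip":-1},{"tx":-16,"ty":46,"tz":-5,"wx":0,"wy":0,"wz":0,"grip":-1},{"tx":-16,"ty":46,"tz":-5,"wx":0,"wy":0,"wz":0,"grip":-1},{"tx":-15,"ty":39,"tz":0,"wx":0,"wy":0,"wz":0,"grip":-1},{"tx":0,"ty":0,"tz":0,"wx":0,"wy":0,"wz":-9,"grip":-1},{"tx":0,"ty":0,"tz":0,"wx":0,"wy":0,"wz":-9,"grip":-1},{"tx":0,"ty":0,"tz":0,"wx":0,"wy":0,"wz":-9,"grip":-1},{"tx":0,"ty":0,"tz":0,"wx":0,"wy":0,"wz":-9,"grip":-1},{"tx":0,"ty":0,"tz":0,"wx":0,"wy":0,"wz":-9,"grip":-1},{"tx":0,"ty":0,"tz":0,"wx":0,"wy":0,"wz":0,"grip":-1},{"tx":0,"ty":0,"tz":0,"wx":0,"wy":0,"wz":0,"grip":-1}]'
python3 - <<'E'
from h import *
i=ctrl.camera_info('wrist'); im=ctrl.get_image('wrist'); cv2.imwrite('pics/w6.png',im[...,::-1])
m,c,_=mask(im,*YEL,proj('wrist',[[.551,.184,.034]],i)[0]);P=plane('wrist',[c],.03,i)[0];print(c,_,P)
need([.551,.184,.026],-41.7);need([*P[:2],.026])
E
```

```text
clock: 9.6
position: [0.551, 0.184, 0.1991]
orientation: [-0.411, 0.911, 0.0, -0.001]
ft_force: [-0.1, -0.5, -0.8]
gripper_width: 0.0854
grasp_force: 0.0
[274.83333333 188.13143939] [ 247  155   57   63 2640] [0.55040787 0.1845993  0.03      ]
shift [-1.000e-01 -0.000e+00  1.734e+02] tool y yaw 138.6 wz 0.3
shift [-1.000e-01  8.000e-01  1.734e+02] tool y yaw 138.6
```

View pics/w6.png

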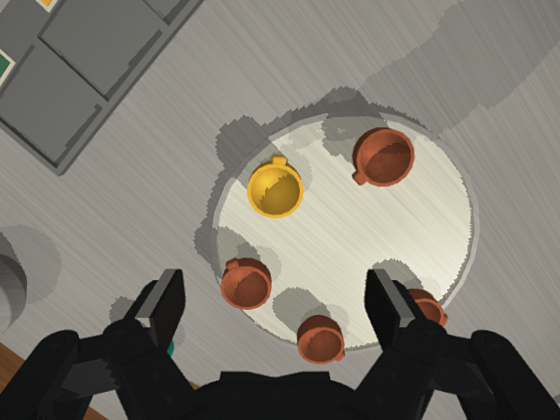

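The yellow diya is centred at (275,188), spout up at (279,160), with both neighbours clear of the finger paths. Gripping and lifting.

```bash
python3 -m pendant '[{"tx":0,"ty":0,"tz":50,"wx":0,"wy":0,"wz":0,"grip":-1},{"tx":0,"ty":0,"tz":50,"wx":0,"wy":0,"wz":0,"grip":-1},{"tx":0,"ty":0,"tz":40,"wx":0,"wy":0,"wz":0,"grip":-1},{"tx":0,"ty":0,"tz":22,"wx":0,"wy":0,"wz":0,"grip":-1},{"tx":0,"ty":0,"tz":11,"wx":0,"wy":0,"wz":0,"grip":-1},{"tx":0,"ty":0,"tz":0,"wx":0,"wy":0,"wz":0,"grip":-1},{"tx":0,"ty":0,"tz":0,"wx":0,"wy":0,"wz":0,"grip":1},{"tx":0,"ty":0,"tz":0,"wx":0,"wy":0,"wz":0,"grip":1},{"tx":0,"ty":0,"tz":0,"wx":0,"wy":0,"wz":0,"grip":1},{"tx":0,"ty":0,"tz":0,"wx":0,"wy":0,"wz":0,"grip":1},{"tx":0,"ty":0,"tz":0,"wx":0,"wy":0,"wz":0,"grip":1},{"tx":0,"ty":0,"tz":0,"wx":0,"wy":0,"wz":0,"grip":1},{"tx":0,"ty":0,"tz":-20,"wx":0,"wy":0,"wz":0,"grip":1},{"tx":0,"ty":0,"tz":-40,"wx":0,"wy":0,"wz":0,"grip":1},{"tx":0,"ty":0,"tz":-40,"wx":0,"wy":0,"wz":0,"grip":1},{"tx":0,"ty":0,"tz":0,"wx":0,"wy":0,"wz":9,"grip":1},{"tx":0,"ty":0,"tz":0,"wx":0,"wy":0,"wz":9,"grip":1},{"tx":0,"ty":0,"tz":0,"wx":0,"wy":0,"wz":9,"grip":1},{"tx":0,"ty":0,"tz":0,"wx":0,"wy":0,"wz":9,"grip":1},{"tx":0,"ty":0,"tz":0,"wx":0,"wy":0,"wz":9,"grip":1}]'
python3 -c "
from h import *
need([.5784,-.0261,.0265],93.4)"
```

```text
clock: 12.15
position: [0.5515, 0.184, 0.1273]
orientation: [-0.03, 1.0, -0.0, -0.0]
ft_force: [0.1, -0.1, -0.5]
gripper_width: 0.0525
grasp_force: 37.1
shift [ -14.3 -211.4  100.8] tool y yaw 93.4 wz 0.0
```

```bash
python3 -m pendant '[{"tx":-2,"ty":-25,"tz":0,"wx":0,"wy":0,"wz":0,"grip":1},{"tx":-3,"ty":-45,"tz":0,"wx":0,"wy":0,"wz":0,"grip":1},{"tx":-3,"ty":-50,"tz":0,"wx":0,"wy":0,"wz":0,"grip":1},{"tx":-3,"ty":-45,"tz":0,"wx":0,"wy":0,"wz":0,"grip":1},{"tx":-3,"ty":-30,"tz":0,"wx":0,"wy":0,"wz":0,"grip":1},{"tx":0,"ty":-16,"tz":0,"wx":0,"wy":0,"wz":0,"grip":1},{"tx":0,"ty":0,"tz":0,"wx":0,"wy":0,"wz":0,"grip":1},{"tx":0,"ty":0,"tz":35,"wx":0,"wy":0,"wz":0,"grip":1},{"tx":0,"ty":0,"tz":35,"wx":0,"wy":0,"wz":0,"grip":1},{"tx":0,"ty":0,"tz":18,"wx":0,"wy":0,"wz":0,"grip":1},{"tx":0,"ty":0,"tz":7,"wx":0,"wy":0,"wz":0,"grip":1},{"tx":0,"ty":0,"tz":3,"wx":0,"wy":0,"wz":0,"grip":1},{"tx":0,"ty":0,"tz":1,"wx":0,"wy":0,"wz":0,"grip":1},{"tx":0,"ty":0,"tz":0,"wx":0,"wy":0,"wz":0,"grip":1}]'
```

```text
clock: 13.9
position: [0.5802, -0.0256, 0.0292]
orientation: [-0.032, 0.999, -0.0, 0.001]
ft_force: [-0.8, 1.1, -1.1]
gripper_width: 0.0525
grasp_force: 37.1
```

```bash
python3 -m pendant '[{"tx":0,"ty":0,"tz":1,"wx":0,"wy":0,"wz":0,"grip":1},{"tx":0,"ty":0,"tz":1,"wx":0,"wy":0,"wz":0,"grip":1},{"tx":0,"ty":0,"tz":0.5,"wx":0,"wy":0,"wz":0,"grip":1},{"tx":0,"ty":0,"tz":0,"wx":0,"wy":0,"wz":0,"grip":1},{"tx":0,"ty":0,"tz":0,"wx":0,"wy":0,"wz":0,"grip":-1},{"tx":0,"ty":0,"tz":0,"wx":0,"wy":0,"wz":0,"grip":-1},{"tx":0,"ty":0,"tz":0,"wx":0,"wy":0,"wz":0,"grip":-1},{"tx":0,"ty":0,"tz":0,"wx":0,"wy":0,"wz":0,"grip":-1},{"tx":0,"ty":0,"tz":0,"wx":0,"wy":0,"wz":0,"grip":-1},{"tx":0,"ty":0,"tz":-30,"wx":0,"wy":0,"wz":0,"grip":-1},{"tx":0,"ty":0,"tz":-50,"wx":0,"wy":0,"wz":0,"grip":-1},{"tx":0,"ty":0,"tz":-50,"wx":0,"wy":0,"wz":0,"grip":-1},{"tx":0,"ty":0,"tz":-50,"wx":0,"wy":0,"wz":0,"grip":-1},{"tx":0,"ty":0,"tz":0,"wx":0,"wy":0,"wz":0,"grip":-1}]'
python3 - <<'E'
from h import *
need([.4206,-.2351,.2],90)
i=ctrl.camera_info('wrist'); im=ctrl.get_image('wrist'); cv2.imwrite('pics/w7.png',im[...,::-1])
for C,p in((YEL,[.578,-.026,.03]),(BLUE,[.485,-.032,.03])):
    m,c,_=mask(im,*C,proj('wrist',[p],i)[0]); print(c,_,plane('wrist',[c],.03,i))
m,c,_=mask(im,*ORG,proj('wrist',[[.4206,-.235,.03]],i)[0]); print(c,_,plane('wrist',[c],.03,i))
E
```

```text
clock: 15.65
position: [0.583, -0.026, 0.2113]
orientation: [-0.032, 0.999, -0.001, 0.005]
ft_force: [-0.0, -0.3, -1.1]
gripper_width: 0.0852
grasp_force: 0.0
shift [ 175.8 -198.1   10. ] tool y yaw 93.7 wz 3.7
[275.65340231 177.13808197] [ 248  145   56   62 2513] [[ 0.57698429 -0.02501138  0.03      ]]
[274.1836801   77.04973992] [ 245   39   59   72 3076] [[ 0.48438723 -0.03244532  0.03      ]]
[46.59459459  2.23552124] [ 23   0  49   8 259] [[ 0.43317786 -0.23355655  0.03      ]]
```

```bash
python3 -m pendant '[{"tx":45,"ty":-20,"tz":0,"wx":0,"wy":0,"wz":0,"grip":-1},{"tx":45,"ty":-45,"tz":0,"wx":0,"wy":0,"wz":0,"grip":-1},{"tx":45,"ty":-45,"tz":5,"wx":0,"wy":0,"wz":0,"grip":-1},{"tx":41,"ty":-45,"tz":5,"wx":0,"wy":0,"wz":0,"grip":-1},{"tx":0,"ty":-43,"tz":0,"wx":0,"wy":0,"wz":0,"grip":-1},{"tx":0,"ty":0,"tz":0,"wx":0,"wy":0,"wz":4,"grip":-1},{"tx":0,"ty":0,"tz":0,"wx":0,"wy":0,"wz":0,"grip":-1},{"tx":0,"ty":0,"tz":0,"wx":0,"wy":0,"wz":0,"grip":-1}]'
python3 - <<'E'
from h import *
i=ctrl.camera_info('wrist'); im=ctrl.get_image('wrist'); cv2.imwrite('pics/w8.png',im[...,::-1])
m,c,_=mask(im,*ORG,proj('wrist',[[.4206,-.235,.032]],i)[0]);P=plane('wrist',[c],.032,i)[0];print(c,_,P)
q=cv2.boxPoints(cv2.minAreaRect(cv2.findNonZero(m)));print(plane('wrist',q,.032,i).round(4).tolist())
need([.4206,-.235,.02],90);need([*P[:2],.02],90); print(ctrl.get_state()['joint_pos'].round(2))
E
```

```text
clock: 16.7
position: [0.4175, -0.2318, 0.1948]
orientation: [0.002, 1.0, 0.001, -0.001]
ft_force: [-0.6, 0.6, 0.7]
gripper_width: 0.0855
grasp_force: 0.0
[268.60465116 190.71317829] [ 247  172   44   35 1290] [ 0.41799768 -0.23643016  0.032     ]
[[0.401, -0.2568, 0.032], [0.3997, -0.2175, 0.032], [0.4329, -0.2159, 0.032], [0.4343, -0.2566, 0.032]]
shift [ -3.   -3.4 175.1] tool y yaw 89.8 wz -0.2
shift [ -0.4  -4.8 175.1] tool y yaw 89.8 wz -0.2
[-0.64  0.05 -0.41  1.12  0.   -0.64]
```

View pics/w8.png

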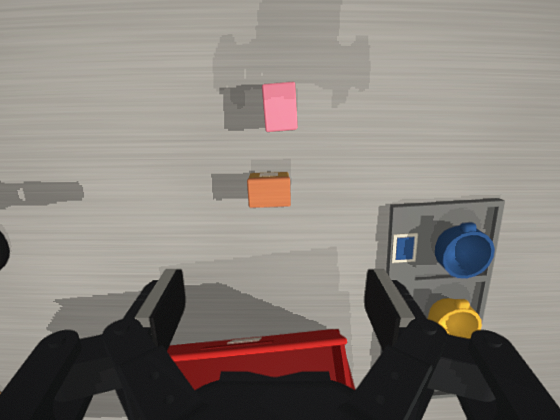

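The tin is copper with a brass side at (269,190); the pink decoy is at (280,107). Both diyas stand upright in their slots. Gripping the tin.

```bash
python3 -m pendant '[{"tx":-1,"ty":-4.5,"tz":50,"wx":0,"wy":0,"wz":0,"grip":-1},{"tx":0,"ty":0,"tz":50,"wx":0,"wy":0,"wz":0,"grip":-1},{"tx":0,"ty":0,"tz":40,"wx":0,"wy":0,"wz":0,"grip":-1},{"tx":0,"ty":0,"tz":20,"wx":0,"wy":0,"wz":0,"grip":-1},{"tx":0,"ty":0,"tz":9,"wx":0,"wy":0,"wz":0,"grip":-1},{"tx":0,"ty":0,"tz":0,"wx":0,"wy":0,"wz":0,"grip":-1},{"tx":0,"ty":0,"tz":0,"wx":0,"wy":0,"wz":0,"grip":1},{"tx":0,"ty":0,"tz":0,"wx":0,"wy":0,"wz":0,"grip":1},{"tx":0,"ty":0,"tz":0,"wx":0,"wy":0,"wz":0,"grip":1},{"tx":0,"ty":0,"tz":0,"wx":0,"wy":0,"wz":0,"grip":1},{"tx":0,"ty":0,"tz":0,"wx":0,"wy":0,"wz":0,"grip":1},{"tx":0,"ty":0,"tz":0,"wx":0,"wy":0,"wz":0,"grip":1},{"tx":0,"ty":0,"tz":0,"wx":0,"wy":0,"wz":0,"grip":1},{"tx":0,"ty":0,"tz":-25,"wx":0,"wy":0,"wz":0,"grip":1},{"tx":0,"ty":0,"tz":-50,"wx":0,"wy":0,"wz":0,"grip":1},{"tx":0,"ty":0,"tz":-50,"wx":0,"wy":0,"wz":0,"grip":1},{"tx":0,"ty":0,"tz":-25,"wx":0,"wy":0,"wz":-6.7,"grip":1},{"tx":0,"ty":0,"tz":0,"wx":0,"wy":0,"wz":0,"grip":1},{"tx":0,"ty":0,"tz":0,"wx":0,"wy":0,"wz":0,"grip":1}]' 35
python3 - <<'E'
from h import *
i=ctrl.camera_info('wrist'); im=ctrl.get_image('wrist'); cv2.imwrite('pics/w9.png',im[...,::-1])
need([.5945,-.2585,.175],96.5)
im=ctrl.get_image('scene'); cv2.imwrite('pics/s9.png',im[...,::-1])
E
```

```text
clock: 19.12
position: [0.4184, -0.2366, 0.1757]
orientation: [-0.055, 0.998, 0.001, -0.001]
ft_force: [0.3, 0.1, -1.0]
gripper_width: 0.0399
grasp_force: 35.8
shift [-172.9  -41.6   -0.3] tool y yaw 96.3 wz -0.2
```

```bash
python3 -m pendant '[{"tx":-20,"ty":-5,"tz":0,"wx":0,"wy":0,"wz":0,"grip":1},{"tx":-40,"ty":-10,"tz":0,"wx":0,"wy":0,"wz":0,"grip":1},{"tx":-50,"ty":-12,"tz":0,"wx":0,"wy":0,"wz":0,"grip":1},{"tx":-40,"ty":-10,"tz":0,"wx":0,"wy":0,"wz":0,"grip":1},{"tx":-23,"ty":-5,"tz":0,"wx":0,"wy":0,"wz":0,"grip":1},{"tx":0,"ty":0,"tz":0,"wx":0,"wy":0,"wz":0,"grip":1},{"tx":0,"ty":0,"tz":0,"wx":0,"wy":0,"wz":0,"grip":1}]'
python3 - <<'E'
from h import *
i=ctrl.camera_info('wrist'); im=ctrl.get_image('wrist'); cv2.imwrite('pics/w10.png',im[...,::-1])
need([.5945,-.2585,.088],96.5)
h=cv2.cvtColor(im,cv2.COLOR_RGB2HSV); m=cv2.inRange(h,(0,150,60),(4,255,255))|cv2.inRange(h,(174,150,60),(180,255,255))
m=cv2.morphologyEx(m,cv2.MORPH_OPEN,np.ones((3,3)))
cols=[u for u in range(20,540,20) if m[:,u].any()]
uv=np.array([[u,np.argmax(m[:,u]>0)] for u in cols]);P=plane('wrist',uv,.101,i)
mid=np.array([.6165,-.256]);f=np.array([.9935,.114]);w=np.array([-f[1],f[0]])
for a,p in zip(uv,P):print(a,((p[:2]-mid)@f).round(4),((p[:2]-mid)@w).round(3))
E
```

```text
clock: 20.1
position: [0.5943, -0.2589, 0.1753]
orientation: [-0.056, 0.998, 0.001, -0.002]
ft_force: [-0.5, -0.4, -0.5]
gripper_width: 0.0403
grasp_force: 35.8
shift [-0.6  0.4 87.8] tool y yaw 96.4 wz -0.1
[100 275] 0.0161 -0.128
[120 158] -0.0698 -0.099
[140 157] -0.0703 -0.086
[160 156] -0.0709 -0.073
[180 156] -0.0708 -0.06
[200 156] -0.0707 -0.047
[220 156] -0.0706 -0.034
[240 155] -0.0712 -0.021
[260 155] -0.0711 -0.009
[280 155] -0.0711 0.004
[300 155] -0.071 0.017
[320 154] -0.0716 0.029
[340 154] -0.0716 0.042
[360 154] -0.0716 0.055
[380 154] -0.0717 0.068
[400 154] -0.0717 0.081
[420 154] -0.0717 0.094
```

View pics/w10.png

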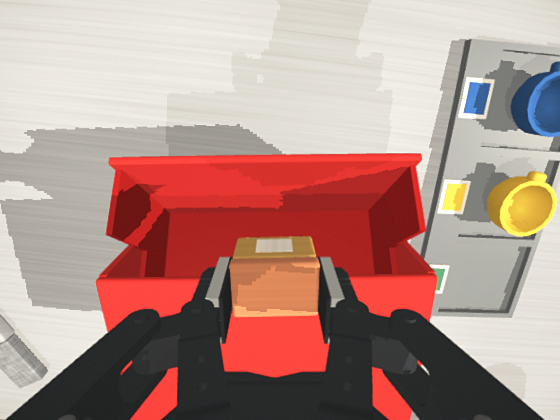

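The view shows the tin held over the drawer opening. The panel rim is at row 155, matching 0.6 rad, and the roof edge at row 278 is clear of the tin. Lowering and releasing.

```bash
python3 -m pendant '[{"tx":1.5,"ty":0,"tz":30,"wx":0,"wy":0,"wz":0,"grip":1},{"tx":0,"ty":0,"tz":25,"wx":0,"wy":0,"wz":0,"grip":1},{"tx":0,"ty":0,"tz":16,"wx":0,"wy":0,"wz":0,"grip":1},{"tx":0,"ty":0,"tz":10,"wx":0,"wy":0,"wz":0,"grip":1},{"tx":0,"ty":0,"tz":4,"wx":0,"wy":0,"wz":0,"grip":1},{"tx":0,"ty":0,"tz":0,"wx":0,"wy":0,"wz":0,"grip":1},{"tx":0,"ty":0,"tz":0,"wx":0,"wy":0,"wz":0,"grip":1}]'
```

```text
clock: 21.02
position: [0.595, -0.2601, 0.0928]
orientation: [-0.056, 0.998, -0.0, 0.001]
ft_force: [-1.0, -0.2, -1.0]
gripper_width: 0.0404
grasp_force: 35.8
```

```bash
python3 -m pendant '[{"tx":0,"ty":0,"tz":0,"wx":0,"wy":0,"wz":0,"grip":-1},{"tx":0,"ty":0,"tz":0,"wx":0,"wy":0,"wz":0,"grip":-1},{"tx":0,"ty":0,"tz":0,"wx":0,"wy":0,"wz":0,"grip":-1},{"tx":0,"ty":0,"tz":0,"wx":0,"wy":0,"wz":0,"grip":-1},{"tx":0,"ty":0,"tz":0,"wx":0,"wy":0,"wz":0,"grip":-1},{"tx":0,"ty":0,"tz":-30,"wx":0,"wy":0,"wz":0,"grip":-1},{"tx":0,"ty":0,"tz":-40,"wx":0,"wy":0,"wz":0,"grip":-1},{"tx":0,"ty":0,"tz":-30,"wx":0,"wy":0,"wz":0,"grip":-1},{"tx":30,"ty":0,"tz":0,"wx":0,"wy":0,"wz":0,"grip":1},{"tx":40,"ty":0,"tz":0,"wx":0,"wy":0,"wz":0,"grip":1},{"tx":40,"ty":0,"tz":0,"wx":0,"wy":0,"wz":0,"grip":1},{"tx":0,"ty":0,"tz":0,"wx":0,"wy":0,"wz":0,"grip":1},{"tx":0,"ty":0,"tz":0,"wx":0,"wy":0,"wz":0,"grip":1},{"tx":0,"ty":0,"tz":0,"wx":0,"wy":0,"wz":0,"grip":1}]'
python3 - <<'E'
from h import *
i=ctrl.camera_info('wrist'); im=ctrl.get_image('wrist'); cv2.imwrite('pics/w11.png',im[...,::-1])
t=ctrl.get_image('top'); cv2.imwrite('pics/t11.png',t[...,::-1])
h=cv2.cvtColor(im,cv2.COLOR_RGB2HSV); m=cv2.inRange(h,(8,120,60),(22,255,255))
n,l,s,c=cv2.connectedComponentsWithStats(m);P=plane('wrist',c,.04,i)
mid=np.array([.6165,-.256]);f=np.array([.9935,.114]);w=np.array([-f[1],f[0]])
for k in range(1,n):
    if s[k,4]>60: print(c[k],s[k],((P[k,:2]-mid)@f).round(3),((P[k,:2]-mid)@w).round(3))
m=cv2.inRange(h,(0,150,60),(4,255,255))|cv2.inRange(h,(174,150,60),(180,255,255));m=cv2.morphologyEx(m,cv2.MORPH_OPEN,np.ones((3,3)))
for u in(200,280,360):
    p=plane('wrist',[[u,np.argmax(m[:,u]>0)]],.101,i)[0];print(u,((p[:2]-mid)@f).round(4))
p=np.array(ctrl.get_state()['position']);print(((p[:2]-mid)@f),((p[:2]-mid)@w))
E
```

```text
clock: 22.78
position: [0.4861, -0.2722, 0.1921]
orientation: [-0.056, 0.998, -0.0, 0.0]
ft_force: [0.5, -0.6, 0.3]
gripper_width: -0.0006
grasp_force: 0.0
[476.63702801 282.96102314] [459 267  56  53 821] -0.034 0.208
[433.73125 283.11875] [424 274  17  21 160] -0.035 0.162
[493.38074957 298.47785349] [ 472  280   42   38 1174] -0.015 0.231
[  8.06716418 363.37313433] [  0 347  20  32 268] 0.077 -0.316
200 -0.0734
280 0.0023
360 -0.0741
-0.13156263360665107 -0.0011001329337540133
```

```bash
python3 - <<'E'
from h import *
for f,n in(('t11','top'),('w11','wrist')):
    im=cv2.imread(f'pics/{f}.png')[...,::-1].copy(); h=cv2.cvtColor(im,cv2.COLOR_RGB2HSV); m=cv2.inRange(h,(6,90,30),(24,255,255))
    k,l,s,c=cv2.connectedComponentsWithStats(m)
    print(f,[(c[j].round().tolist(),s[j,4]) for j in range(1,k) if s[j,4]>8 and (n!='top' or 360<c[j][0]<480)])
print('proj tin',proj('wrist',[[.595,-.26,.04]]),proj('top',[[.595,-.26,.04]]))
E
```

```text
t11 [([408.0, 205.0], np.int32(140))]
w11 [([487.0, 293.0], np.int32(2335)), ([430.0, 284.0], np.int32(339)), ([8.0, 366.0], np.int32(399))]
proj tin [[273.61055982 295.48707409]] [[410.23818985 212.42333399]]
```

The tin sits inside the drawer in the top view at (408,205). Lowering the closed fingers in front of the panel and following the rim's arc.

```bash
python3 -m pendant '[{"tx":0,"ty":0,"tz":35,"wx":0,"wy":0,"wz":0,"grip":1},{"tx":0,"ty":0,"tz":40,"wx":0,"wy":0,"wz":0,"grip":1},{"tx":0,"ty":0,"tz":23,"wx":0,"wy":0,"wz":0,"grip":1},{"tx":-20,"ty":0,"tz":0,"wx":0,"wy":0,"wz":0,"grip":1},{"tx":-18,"ty":0,"tz":0,"wx":0,"wy":0,"wz":0,"grip":1},{"tx":-6,"ty":0,"tz":0,"wx":0,"wy":0,"wz":0,"grip":1},{"tx":-5,"ty":0,"tz":-2,"wx":0,"wy":0,"wz":0,"grip":1},{"tx":-7,"ty":0,"tz":-5,"wx":0,"wy":0,"wz":0,"grip":1},{"tx":-7.5,"ty":0,"tz":-4.5,"wx":0,"wy":0,"wz":0,"grip":1},{"tx":-8,"ty":0,"tz":-4,"wx":0,"wy":0,"wz":0,"grip":1},{"tx":-8,"ty":0,"tz":-3.5,"wx":0,"wy":0,"wz":0,"grip":1}]'
python3 - <<'E'
from h import *
p=np.array(ctrl.get_state()['position']);mid=np.array([.6165,-.256]);print((p[:2]-mid)@[.9935,.114])
E
```

```text
clock: 24.25
position: [0.5638, -0.263, 0.114]
orientation: [-0.056, 0.998, 0.0, -0.0]
ft_force: [-5.1, -0.7, 4.5]
gripper_width: -0.0
grasp_force: 2.3
-0.05311819448624791
```

```bash
python3 -m pendant '[{"tx":-8,"ty":0,"tz":-3,"wx":0,"wy":0,"wz":0,"grip":1},{"tx":-8,"ty":0,"tz":-2,"wx":0,"wy":0,"wz":0,"grip":1},{"tx":-8,"ty":0,"tz":-1.5,"wx":0,"wy":0,"wz":0,"grip":1},{"tx":-7,"ty":0,"tz":-1,"wx":0,"wy":0,"wz":0,"grip":1},{"tx":-4,"ty":0,"tz":0,"wx":0,"wy":0,"wz":0,"grip":1},{"tx":-2,"ty":0,"tz":0,"wx":0,"wy":0,"wz":0,"grip":1},{"tx":0,"ty":0,"tz":0,"wx":0,"wy":0,"wz":0,"grip":1}]'
python3 - <<'E'
from h import *
p=np.array(ctrl.get_state()['position']);mid=np.array([.6165,-.256]);print((p[:2]-mid)@[.9935,.114])
E
```

```text
clock: 25.12
position: [0.6012, -0.2589, 0.1202]
orientation: [-0.056, 0.998, 0.0, 0.0]
ft_force: [-1.4, 0.0, 0.1]
gripper_width: 0.0001
grasp_force: 0.4
-0.015562764330890017
```

```bash
python3 -m pendant '[{"tx":-2,"ty":0,"tz":0,"wx":0,"wy":0,"wz":0,"grip":1},{"tx":-1.5,"ty":0,"tz":0,"wx":0,"wy":0,"wz":0,"grip":1},{"tx":0,"ty":0,"tz":0,"wx":0,"wy":0,"wz":0,"grip":1}]';python3 -m pendant '[{"tx":-2,"ty":0,"tz":0,"wx":0,"wy":0,"wz":0,"grip":1},{"tx":-1.5,"ty":0,"tz":0,"wx":0,"wy":0,"wz":0,"grip":1},{"tx":0,"ty":0,"tz":0,"wx":0,"wy":0,"wz":0,"grip":1}]'
```

```text
clock: 25.5
position: [0.6016, -0.2589, 0.1202]
orientation: [-0.056, 0.998, -0.0, -0.003]
ft_force: [-8.2, -1.0, 5.3]
gripper_width: 0.0001
grasp_force: 4.1
clock: 25.88
position: [0.6017, -0.2588, 0.1202]
orientation: [-0.055, 0.998, -0.001, -0.006]
ft_force: [-15.7, -2.6, 10.5]
gripper_width: -0.0
grasp_force: 8.2
```

At the stop: position is holding while the force climbs. Backing off and checking.

```bash
python3 -m pendant '[{"tx":20,"ty":0,"tz":0,"wx":0,"wy":0,"wz":0,"grip":1},{"tx":40,"ty":0,"tz":0,"wx":0,"wy":0,"wz":0,"grip":1},{"tx":40,"ty":0,"tz":-30,"wx":0,"wy":0,"wz":0,"grip":1},{"tx":40,"ty":0,"tz":-50,"wx":0,"wy":0,"wz":0,"grip":1},{"tx":0,"ty":0,"tz":-20,"wx":0,"wy":0,"wz":0,"grip":1},{"tx":0,"ty":0,"tz":0,"wx":0,"wy":0,"wz":0,"grip":1},{"tx":0,"ty":0,"tz":0,"wx":0,"wy":0,"wz":0,"grip":1}]'
python3 - <<'E'
from h import *
i=ctrl.camera_info('wrist'); im=ctrl.get_image('wrist')
h=cv2.cvtColor(im,cv2.COLOR_RGB2HSV)
m=cv2.inRange(h,(0,150,60),(4,255,255))|cv2.inRange(h,(174,150,60),(180,255,255));m=cv2.morphologyEx(m,cv2.MORPH_OPEN,np.ones((3,3)))
mid=np.array([.6165,-.256])
for u in(150,190,220,340,370):
    v=np.argmax(m[:,u]>0); p=plane('wrist',[[u,v]],.124,i)[0];print(u,v,((p[:2]-mid)@[.9935,.114]).round(4), proj('wrist',[[*(mid+np.array([.9935,.114])*-.006),.008]],i)[0].round())
for n in('top','scene'):
    t=ctrl.get_image(n); cv2.imwrite(f'pics/{n}_end.png',t[...,::-1])
    for nm,C,p in(('y',YEL,[.577,-.025,.03]),('b',BLUE,[.4845,-.032,.03])):
        q=proj(n,[p])[0]; m,c,_=mask(t,*C,q); print(n,nm,q.round(),c.round(),_[4],plane(n,[c],.026).round(3))
E
```

```text
clock: 26.75
position: [0.4696, -0.2734, 0.2182]
orientation: [-0.056, 0.998, 0.0, -0.0]
ft_force: [0.1, 0.5, 0.5]
gripper_width: 0.0
grasp_force: 0.0
150 0 -0.2893 [275. 290.]
190 293 -0.0805 [275. 290.]
220 293 -0.0806 [275. 290.]
340 291 -0.0822 [275. 290.]
370 357 -0.0128 [275. 290.]
top y [321. 217.] [321. 217.] 368 [[ 0.578 -0.026  0.026]]
top b [323. 253.] [323. 252.] 341 [[ 0.486 -0.033  0.026]]
scene y [243. 239.] [242. 241.] 458 [[ 0.58  -0.028  0.026]]
scene b [225. 216.] [224. 219.] 336 [[ 0.489 -0.035  0.026]]
```

```bash
python3 -c "
from station import ctrl
print(ctrl.job_done())"
```

```text
the job is handed in; nothing more can be done
None
```

I handed the job in at about 27 s: by camera, both diyas stand centred in their own slots, and the tin went into the drawer, which I pushed shut against its stop; I couldn't see the tin once it was closed, I didn't re-measure the plain diyas at the end, and no verdict came back.

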